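# Dock a gas manifold behind its keeper post

## Task

Push the aluminium gas manifold home in its bench bracket: angle its right-hand end in behind the short steel post, then swing the left-hand end in until the spring catch has snapped back in front of it and the bar lies square and flush against the bracket's back. Only push it along the bench with the fingers on one side of it at a time, never gripping or lifting it, and leave the tools and fittings round about where they are.

Things in the scene. Friction and masses are not known exactly. Their poses are not given: they have to be found in the camera images.
- manifold: Gas manifold: loose aluminium bar, 240 mm long, 30 mm square, 0.4 to 0.75 kg evenly spread, flat on the bench in front of the bracket; five brass hose outlets, 17 mm wide, stand in a row on its top, to 54 mm above the bench. Origin: centre of its underside; y along it to its left-hand end, x squarely across it to the bracket, z up. Its four upright faces are flat and can be pushed up to 28 mm height.
- manifold_right_end (a point): Centre of the manifold's right-hand end face (manifold frame 0, -120, 15 mm).
- manifold_left_end (a point): Centre of the manifold's left-hand end face (manifold frame 0, +120, 15 mm).
- bracket: Grey steel bracket fixed to the bench: a bay open towards the robot, without a floor. Origin on the bench, at the middle of the front face of its back; x points away from the robot into the back, y to the left along the back, z up. The back is upright, 38 mm high, its face at x = 0 from y = -131 to +131 mm; a flat foot lies behind it.
- right_cheek (a point): Front inner edge of the bay's right cheek, mid-height (bracket frame -34, -123, 17 mm). The cheek is upright, 34 mm high, 4 mm thick, and runs from here to the back; a 3 mm flat foot lies outside it, to y = -152 mm.
- left_cheek (a point): Front inner edge of the bay's left cheek, mid-height (bracket frame -26, +123, 17 mm), 34 mm high, 4 mm thick. There are 246 mm between the cheeks for the 240 mm bar. A 3 mm flat foot lies outside it (bracket x -70 to +12, y +125 to +155 mm).
- post_top (a point): Centre of the top of a fixed upright steel post, 20 mm in diameter, 44 mm high, in front of the right-hand part of the bay (bracket frame -52, -85, 44 mm). 42 mm lie between post and back for the 30 mm bar: a bar angled by 15 to 20 degrees with its right-hand end leading passes behind the post as far as the right cheek.
- seat (a point): Where the manifold's origin lies when it is home (bracket frame -15, 0, 0 mm; same axes as the bracket).
- catch (a joint): Spring catch at the left of the bay: a steel strip, 10 to 30 mm above the bench, slanting 27 mm from its pin inward and back to its tip. Angle in rad: 0 = sprung shut against its stop, tip in the bay; up to 0.62 as the tip goes outward (left). The bar's left end pushes it aside on the way in (about 2 to 5 N at the bar) and it springs back to 0 in front of the bar.
- catch_pin (a point): Top of the catch's upright pin, 12 mm in diameter, 36 mm high (bracket frame -61, +127.5, 36 mm).
- catch_tip (a point): Round tip of the catch when shut (bracket frame -38, +113.5, 20 mm), 5 mm in diameter; this point is fixed to the bracket and does not move with the catch.
- copper_coil: Bystander: coil of thin copper tube, 108 x 91 x 23 mm, loose, left of the bracket. Origin under its centre.
- tube_cutter: Bystander: small red tube cutter, 32 x 58 x 20 mm, loose, at the left. Origin under its centre.
- pliers: Bystander: orange-handled pliers, 46 x 162 x 12 mm, loose, at the right in front. Origin under its centre.
- brass_union: Bystander: brass tube union, 22 x 39 x 19 mm, loose, right of the bracket. Origin under its centre.
- steel_tee: Bystander: steel tee fitting, 29 x 36 x 14 mm, loose, just left of the bracket. Origin under its centre.
- spanner_1: Bystander: open-ended spanner, 22 x 125 x 5 mm, loose, at the left. Origin under its centre.

How it is judged:
On the way:
1. The right-hand end is in behind the post while the left-hand end is still outside the bay (y of manifold_right_end in the frame of bracket below -0.09 m and x of manifold_right_end in the frame of bracket above -0.045 m and x of manifold_left_end in the frame of bracket below -0.035 m), for 0.1 s.
At the end, for the whole second after the job is handed in: The manifold lies flat and at rest in the bay, within 6 mm of the bracket's back and 8 mm of its seat, square to the back within 0.045 rad, and the catch has sprung shut (below 0.06 rad) in front of it (x of manifold in the frame of seat above -0.006 m and horizontal distance between manifold and seat below 0.008 m and angle between the y axis of manifold and the y axis of bracket, either way round below 0.045 rad and angle between manifold's own z axis and vertical below 0.05 rad and height (world z) of manifold below 0.004 m and value of joint catch below 0.06 rad and linear speed of manifold below 0.01 m/s); the robot touches nothing.
It fails at once if the manifold is lifted or tipped (height (world z) of manifold above 0.008 m or angle between manifold's own z axis and vertical above 0.12 rad).
It fails at once if the manifold is gripped (the fingers take it from both sides) (x of the grasp point in the frame of manifold between -0.012 and 0.012 m and y of the grasp point in the frame of manifold between -0.118 and 0.118 m and z of the grasp point in the frame of manifold below 0.075 m and contact force between the fingers and manifold above 0.5 N).
It fails at once if a tool or fitting round about is pushed away (more than 15 mm) (distance of any of copper_coil, tube_cutter, pliers, brass_union, steel_tee, spanner_1 from where it was at the start of the episode above 0.015 m).
It also fails if it takes over 72 s, if anything falls off the work surface, if the arm or the gripper's body presses on something with over 40 N, if the wrist force passes 120 N, or if a joint passes its speed limit or range.

## Robot

A 6-joint arm with a two-finger parallel gripper is mounted at the origin on a cart in front of the work surface, level with it; the furniture and walls round the work are solid. World frame = base frame: x ahead of the robot, y to its left, z up, the work surface at z = 0. Lengths are in m, angles in rad, forces in N, time in s.
With the tool pointing down it reaches from about 0.375 to 0.9 m from the base axis. Payload 3.1 kg.
Tool frame: the origin (TCP) lies at the very end of the fingers, on their centre line; the grasp point (between the pads) lies 19 mm behind it (manip.pinch_z is the distance from the TCP to the grasp point, in m); z points along the fingers, y is the direction in which the jaws open and shut (so a half turn about z gives the same grasp; the last joint's range is limited). The gripper opens to 85 mm and grips with 20 to 120 N. Pads are 22 mm wide; open, the fingers measure 114 mm over their backs; the gripper's body (76 mm by 85 mm) begins 54 mm behind the grasp point. The pads swing forward as they close: fully open they stand 13 mm farther back than shut.
Start: joints at [-1.315, 0.527, 1.433, -0, 1.181, -0.178], TCP at [0.263, -0.567, 0.231] pointing down, gripper open.
Joint ranges: [-3.08, 3.08], [-0.75, 2.2], [0.22, 2.44], [-1.43, 4.57], [0, 2.65], [-2.85, 2.85]. Speed limits (rad/s): [2.79, 2.79, 3.14, 3.14, 3.14, 3.14].

## Interface

Orientations are given as a unit quaternion [x, y, z, w].
In Python, from station import manip gives the robot as it stands.
- The arm moves only by the tool drive_tool, never from a script. Its argument "increments" is a list of rows, each a list of 7 numbers: the closure in counts, from 0 (fully open) to 255 (shut), then the shift along the tool's x, y, z in cm, then the turn, a rotation vector about the tool's x, y, z in rad. A call has 1 to 20 rows; each row is the pose to reach, as a shift and turn from the pose commanded when the call began, along the tool's axes at that moment; what a row does not reach only later rows make up. A row lasts 1/10 s, in which the tool goes at most 50 mm and 8.59 degrees, less where a joint would pass 70% of its speed; a pose out of reach is approached as far as the arm can. A call with a gripper value outside its range is refused whole. The fingers move at their own pace and stop on an object; "force" is the grip in N (left out, the last holds). Time passes only in rows, so rows that repeat a pose let the fingers close. It gives the time, the measured TCP pose, the force and the opening at its end, in the units of the state.
- manip.sense(): the state, without advancing time (a new reading comes with each control period).
- manip.snapshot(name): name is "side" or "top"; returns the picture (480x640x3 uint8, red, green, blue); there is no depth.
- manip.camera_model(name): a dict with "mtx" (3x3 intrinsics, pixels), "cam_to_world" (4x4, takes a point from camera to world coordinates). Camera axes: x right, y down, z forward; pixel columns grow to the right and rows downward; lengths in m; the calibration is good to about 2 mm. A picture is of the moment at which its call begins. camera_model takes no time and is no camera call.
- manip.sign_off(): hands the job in, once; it reports no verdict.
The state is a dict: "t": time; "q": joint angles; "qd": joint speeds; "tau": joint torques, N m; "tcp_pos": TCP position; "tool_rot": TCP orientation; "force": force on the tool from outside, world axes, zero at the start; "ft_torque": the same for the moment, N m; "finger_gap": opening from 0.0 (shut) to 1.0 (fully open).
Only numpy, scipy, OpenCV 4.12 (cv2) and the standard library are available. Lean on these libraries where they do the work, as an engineer would, in place of code of your own. Each camera call takes 0.05 s, during which the arm holds its last target. There are 200 camera calls.

## Working session

There is one attempt and no reset: what is moved stays moved. The work goes in short steps, Python scripts to look and compute and a tool call to move; the robot and the scene stay as the last step left them, time stands still between calls to the robot, and variables do not carry over. Pictures are saved under pics/ and viewed, about 8 in all and at most 12, crops included, and the job is handed in when it is done.

Besides the shell and the picture viewer there is one more tool, called after "Emit:" as a command line: name --pt "numbers of a row" for each row, then --argument value for the rest. drive_tool: Moves the arm, as the interface text tells. Its arguments: {"type":"object","properties":{"increments":{"type":"array","items":{"type":"array","items":{"type":"number"}}},"force":{"type":"number"}},"required":["increments"]}

```bash
mkdir -p pics; python3 - <<'E'
from station import manip
import cv2
for n in("top","side"):
    cv2.imwrite(f"pics/{n}0.png",manip.snapshot(n)[:,:,::-1])
    c=manip.camera_model(n);print(n,c["mtx"],c["cam_to_world"])
s=manip.sense();print(s);print(manip.pinch_z)
E
```

```text
top [[435.26118236   0.         312.8797472 ]
 [  0.         435.26118236 247.45114578]
 [  0.           0.           1.        ]] [[ 0.0246992  -0.98168081  0.1889252   0.42734918]
 [-0.99951864 -0.02070097  0.02310738  0.07597329]
 [-0.01877313 -0.18940499 -0.98171957  0.94432598]
 [ 0.          0.          0.          1.        ]]
side [[472.51469566   0.         328.41223237]
 [  0.         472.51469566 241.51799906]
 [  0.           0.           1.        ]] [[-0.99987019 -0.01604856  0.00143319  0.57395993]
 [-0.00884968  0.47266595 -0.88119724  0.96049723]
 [ 0.01346452 -0.88109554 -0.47274662  0.54599295]
 [ 0.          0.          0.          1.        ]]
{'t': 0.1, 'q': array([-1.31447104e+00,  5.28352313e-01,  1.43377484e+00,  7.97581248e-06,
        1.18140255e+00, -1.78492582e-01]), 'qd': array([ 0.00057764, -0.0021028 , -0.0020221 ,  0.00066245, -0.00042481,
        0.00138286]), 'tau': array([-3.85066651e-04, -4.43304527e+01, -1.78586680e+01, -2.45695792e-04,
        3.86085041e-03, -4.28562188e-06]), 'tcp_pos': array([ 0.2631457 , -0.56619496,  0.23044409]), 'tool_rot': array([ 9.76459489e-01,  2.15698696e-01, -3.39969037e-05, -9.67936862e-04]), 'force': array([ 0.48268682,  0.2319147 , -0.41539334]), 'ft_torque': array([0.01007085, 0.01173322, 0.0298183 ]), 'finger_gap': 0.9954860894090246}
0.0187
```

View pics/top0.png

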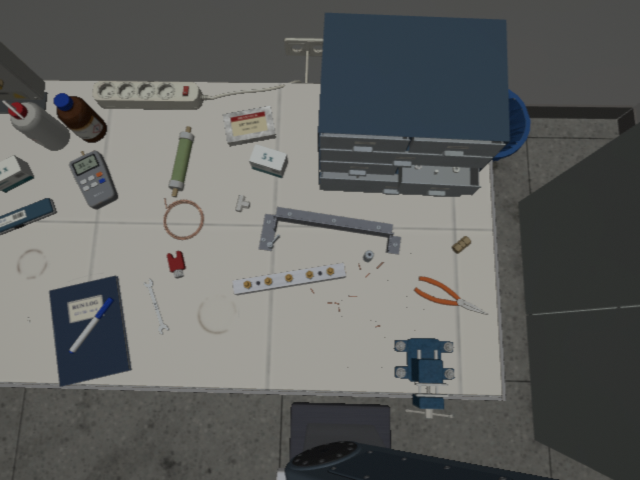

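View pics/side0.png

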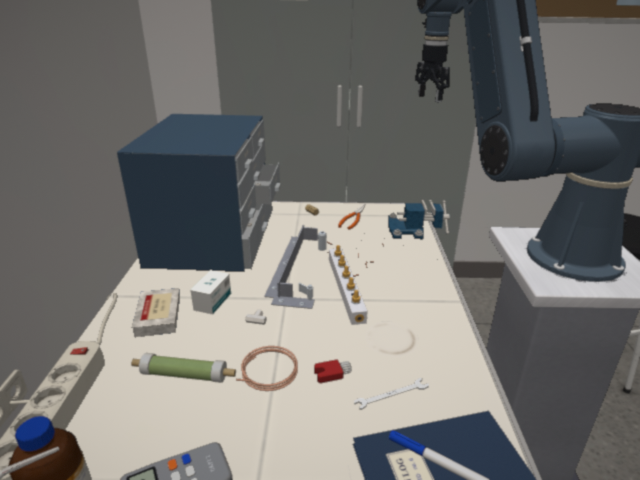

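The top view shows the bar from about (233,285) to (345,270). The bracket spans (262,215) to (398,245), with the post near (369,255) and the catch near (274,241). I'll zoom in to measure them.

```bash
python3 - <<'E'
import cv2
a=cv2.imread("pics/top0.png")[195:305,222:422]
cv2.imwrite("pics/c1.png",cv2.resize(a,None,fx=4,fy=4,interpolation=cv2.INTER_CUBIC))
E
```

```text
(no output)
```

View pics/c1.png

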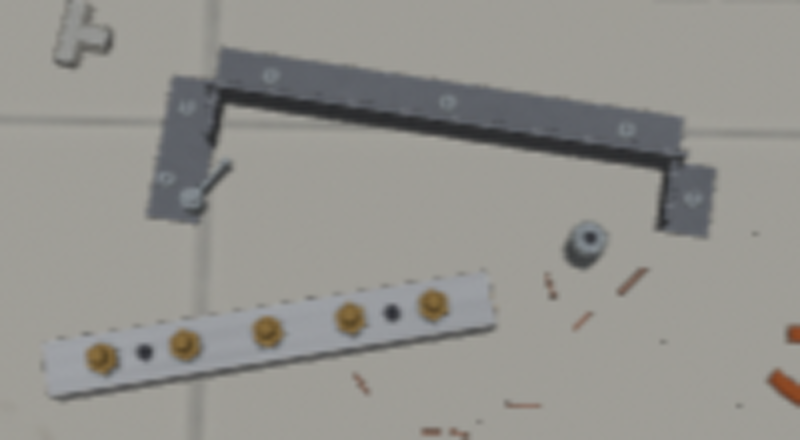

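The crop (4x, offset (222,195)) shows the post top at (590,237), pin top at (191,198), catch tip at (228,165), bar corners at (45,343), (488,271), (495,322), (55,394), and outlets from (102,356) to (433,304).

```bash
cat > h.py <<'E'
import numpy as np
from station import manip
from scipy.optimize import least_squares
def cam(n):
    c=manip.camera_model(n);return c["mtx"],c["cam_to_world"]
def ray(n,uv,z):
    K,T=cam(n);d=T[:3,:3]@np.linalg.solve(K,[*uv,1]);o=T[:3,3];return (o+d*(z-o[2])/d[2])[:2]
def proj(n,p):
    K,T=cam(n);q=K@(T[:3,:3].T@(np.asarray(p)-T[:3,3]));return q[:2]/q[2]
def w(pose,p): 
    c,s=np.cos(pose[2]),np.sin(pose[2]);return np.array([pose[0]+c*p[0]-s*p[1],pose[1]+s*p[0]+c*p[1]])
def fit(loc,wld):
    f=lambda P:np.concatenate([w(P,l)-m for l,m in zip(loc,wld)])
    r=least_squares(f,[.5,.08,0]);return r.x,r.fun.reshape(-1,2)*1000
def inv(pose,p): return w([0,0,-pose[2]],np.asarray(p)-pose[:2])
E
python3 - <<'E'
from h import *
np.set_printoptions(precision=4,suppress=True)
cr=lambda u,v:(222+u/4,195+v/4)
R=lambda u,v,z:ray("top",cr(u,v),z)
B,r=fit([(-.052,-.085),(-.061,.1275),(-.038,.1135),(0,.131),(0,-.131)],[R(590,237,.044),R(191,198,.036),R(228,165,.03),R(217,92,.038),R(686,157,.038)])
print("bracket",B,"\n",r)
M,r=fit([(.015,.12),(.015,-.12),(-.015,-.12),(-.015,.12)],[R(45,343,.03),R(488,271,.03),R(495,322,.03),R(55,394,.03)])
print("man",M,"\n",r)
for u,v in [(102,356),(185,344),(267,330),(350,318),(433,304)]:print(inv(M,R(u,v,.054)))
print("man in bracket",inv(B,M[:2]),M[2]-B[2])
for n,p in dict(R=(0,-.12),L=(0,.12)).items():print(n,inv(B,w(M,p)))
print("tee",inv(B,R(80,35,.01)),"union",inv(B,ray("top",(461,243),.01)),"pliers",ray("top",(418,285),.01),ray("top",(440,280),.01))
np.savez("pose.npz",B=B,M=M)
print(proj("side",[*w(B,(-.052,-.085)),.044]),proj("side",[*w(M,(.0,.12)),.015]),[proj("side",[*w(B,(-.061,.1275)),.036])])
E
```

```text
bracket [ 0.65    0.0538 -0.1273] 
 [[-0.95   -2.0414]
 [-0.9145 -1.4362]
 [ 0.4136  0.1778]
 [ 2.0061  6.0293]
 [-0.5553 -2.7294]]
man [0.5363 0.1447 0.1852] 
 [[ 0.9799  1.2038]
 [ 1.5503 -1.1156]
 [-0.7972 -2.6471]
 [-1.733   2.5588]]
[-0.0011  0.0864]
[-0.0019  0.0434]
[-0.0016  0.0006]
[-0.0024 -0.0425]
[-0.0022 -0.0859]
man in bracket [-0.1243  0.0757] 0.31246556361569056
R [-0.0874 -0.0385]
L [-0.1612  0.1899]
tee [0.0268 0.2102] union [ 0.0093 -0.2791] pliers [ 0.53   -0.1291] [ 0.5419 -0.1763]
[323.3894 231.597 ] [360.4587 317.351 ] [array([312.127 , 284.4382])]
```

```bash
cat >> h.py <<'E'
np.set_printoptions(precision=4,suppress=True)
def tool():
    s=manip.sense();q=s["tool_rot"];return s["tcp_pos"],2*np.arctan2(q[1],q[0]),s
def go(xy,z,a):
    p,a0,s=tool();d=np.asarray(xy)-p[:2];c,sn=np.cos(a0),np.sin(a0)
    t=-(a-a0);t=(t+np.pi/2)%np.pi-np.pi/2
    print("cm",np.array([c*d[0]+sn*d[1],sn*d[0]-c*d[1],p[2]-z])*100,"rz",t,"from",p,a0)
E
python3 - <<'E'
from h import *
cr=lambda u,v:(222+u/4,195+v/4)
R=lambda u,v,z:ray("top",cr(u,v),z)
B,r=fit([(-.052,-.085),(-.061,.1275),(-.038,.1135),(0,-.131)],[R(590,237,.044),R(191,198,.036),R(228,165,.03),R(686,157,.038)])
M=np.load("pose.npz")["M"]
print("bracket",B,"\n",r)
print("man in bracket",inv(B,M[:2]),M[2]-B[2])
np.savez("pose.npz",B=B,M=M)
print("cutter",inv(B,ray("top",(176,263),.01)),"tee",inv(B,R(80,35,.01)),"blue",ray("top",(425,345),.06))
go(w(M,(-.045,0)),.12,M[2])
E
```

```text
bracket [ 0.6505  0.0554 -0.1258] 
 [[-0.3154 -0.5725]
 [-0.5977  0.0594]
 [ 0.7556  1.705 ]
 [ 0.1575 -1.1919]]
man in bracket [-0.1245  0.0743] 0.31096630359211314
cutter [-0.1264  0.3275] tee [0.0268 0.2086] blue [ 0.4061 -0.1294]
cm [ 50.3635 -54.0776  11.0444] rz 0.24962702749221855 from [ 0.2631 -0.5662  0.2304] 0.43481483326533626
```

Emit:
drive_tool --pt "0 12.5 -13.5 0 0 0 0.1" --pt "0 25 -27 0 0 0 0.25" --pt "0 37.5 -40.5 0 0 0 0.25" --pt "0 50.4 -54.1 0 0 0 0.25" --pt "0 50.4 -54.1 0 0 0 0.25" --pt "0 50.4 -54.1 0 0 0 0.25" --pt "0 50.4 -54.1 0 0 0 0.25" --pt "0 50.4 -54.1 0 0 0 0.25" --pt "0 50.4 -54.1 0 0 0 0.25" --pt "0 50.4 -54.1 0 0 0 0.25" --pt "0 50.4 -54.1 5 0 0 0.25" --pt "0 50.4 -54.1 10 0 0 0.25" --pt "0 50.4 -54.1 14 0 0 0.25" --pt "0 50.4 -54.1 14 0 0 0.25" --pt "0 50.4 -54.1 14 0 0 0.25" --pt "0 50.4 -54.1 14 0 0 0.25"

```text
t: 1.7
tcp_pos: [0.492, 0.1386, 0.089]
tool_rot: [0.996, 0.093, -0.001, -0.0]
force: [-0.2, -0.2, -0.6]
finger_gap: 1.002
```

```bash
python3 - <<'E'
from h import *
import cv2
p,a,s=tool();M=np.load("pose.npz")["M"]
print(s["t"],p,a,s["tool_rot"],inv(M,p[:2]))
go(w(M,(-.045,0)),.015,M[2])
t=manip.snapshot("top")[190:310,200:360,::-1];d=manip.snapshot("side")[170:350,240:480,::-1]
f=lambda i:cv2.resize(i,(640,480) if 0 else (480,360),interpolation=cv2.INTER_CUBIC)
cv2.imwrite("pics/p2.png",np.hstack([cv2.resize(t,(400,300)),cv2.resize(d,(400,300))]))
E
```

```text
1.7 [0.492  0.1386 0.089 ] 0.1867832137272236 [ 0.9956  0.0933 -0.0012 -0.0002] [-0.0447  0.0022]
cm [-0.0274  0.2192  7.4029] rz 0.001595407954105843 from [0.492  0.1386 0.089 ] 0.1867832137272236
```

View pics/p2.png

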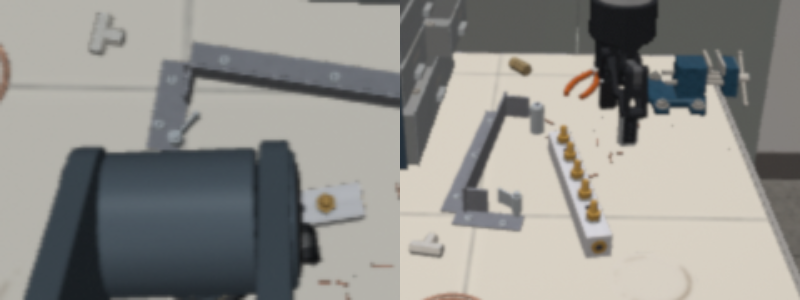

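The gripper stands over the near side of the bar: in the side half of the picture it's at (625,130), and the bar runs (560,140) to (595,245). I'll descend and push along the normal.

Emit:
drive_tool --pt "0 0 0.2 4 0 0 0" --pt "0 0 0.2 7 0 0 0" --pt "0 0 0.2 8.5 0 0 0" --pt "0 0 0.2 8.5 0 0 0" --pt "0 0.7 0.2 8.5 0 0 0" --pt "0 1.3 0.2 8.5 0 0 0" --pt "0 1.7 0.2 8.5 0 0 0" --pt "0 2.1 0.2 8.5 0 0 0" --pt "0 2.5 0.2 8.5 0 0 0" --pt "0 2.9 0.2 8.5 0 0 0" --pt "0 3.3 0.2 8.5 0 0 0" --pt "0 3.7 0.2 8.5 0 0 0" --pt "0 4.1 0.2 8.5 0 0 0" --pt "0 4.5 0.2 8.5 0 0 0" --pt "0 4.9 0.2 8.5 0 0 0" --pt "0 5.3 0.2 8.5 0 0 0" --pt "0 5.6 0.2 8.5 0 0 0" --pt "0 5.8 0.2 8.5 0 0 0" --pt "0 6.0 0.2 8.5 0 0 0" --pt "0 6.0 0.2 8.5 0 0 0"

```text
t: 3.8
tcp_pos: [0.548, 0.1452, 0.0067]
tool_rot: [0.996, 0.093, -0.004, -0.0]
force: [-5.9, -1.5, 5.0]
finger_gap: 0.998
```

```bash
python3 - <<'E'
from h import *
import cv2
p,a,s=tool();M=np.load("pose.npz")["M"]
print(s["t"],p,a,inv(M,p[:2]))
d=manip.snapshot("side")[190:340,250:450,::-1]
cv2.imwrite("pics/p3.png",cv2.resize(d,(800,600),interpolation=cv2.INTER_CUBIC))
E
```

```text
3.8 [0.548  0.1452 0.0067] 0.18573960876438575 [ 0.0115 -0.0017]
```

View pics/p3.png

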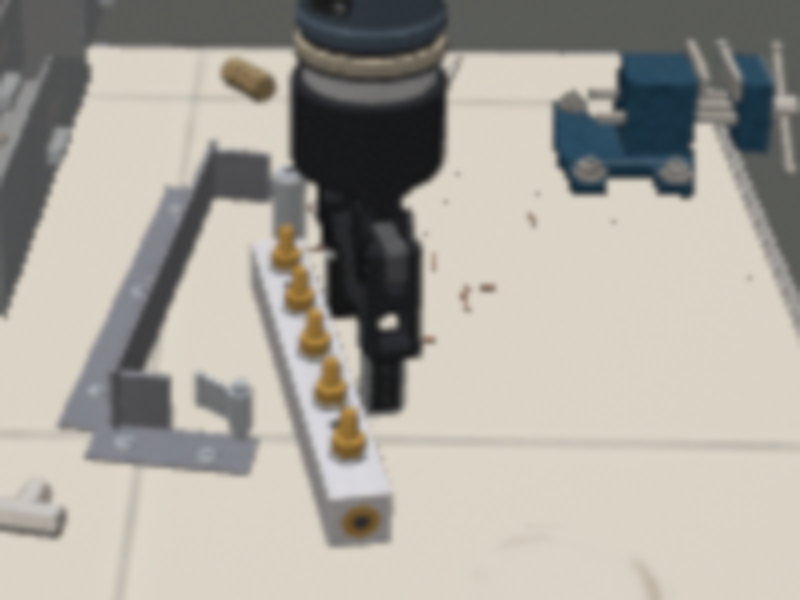

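The side crop (4x, offset (250,190)) shows both fingers on the near face of the bar. Outlet tops lie from (287,229) to (348,412) and the left end face centre is at (361,522).

```bash
cat >> h.py <<'E'
YS=(-.086,-.043,0,.043,.086)
def fitside(px,off,k,extra=None):
    S=lambda u,v,z:ray("side",(off[0]+u/k,off[1]+v/k),z)
    loc=[(0,y) for y in YS];W=[S(u,v,.054) for u,v in px]
    if extra: loc.append((0,.12));W.append(S(*extra,.015))
    return fit(loc,W)
E
python3 - <<'E'
from h import *
B=np.load("pose.npz")["B"]
M,r=fitside([(287,229),(299,270),(313,313),(331,362),(348,412)],(250,190),4,(361,522))
print(M,r);print("inB",inv(B,M[:2]),M[2]-B[2],"R",inv(B,w(M,(0,-.12))),"L",inv(B,w(M,(0,.12))))
p,a,s=tool();print("tool in M",inv(M,p[:2]),a-M[2])
th=M[2]-B[2];n=np.array([np.cos(th),np.sin(th)]);print("post perp",(np.array([-.052,-.085])-inv(B,M[:2]))@n)
# same check of start picture: post/pin in side view
S=lambda u,v,z:inv(B,ray("side",(250+u/4,190+v/4),z));print(S(289,173,.044),S(239,384,.036))
np.savez("pose.npz",B=B,M=M)
E
```

```text
[0.574  0.1563 0.1866] [[ 0.4239  1.7639]
 [-0.4088  0.3277]
 [-0.7474  0.2001]
 [ 0.2756 -2.0329]
 [ 0.1147 -1.5272]
 [ 0.3419  1.2684]]
inB [-0.0886  0.0905] 0.31238537126647903 R [-0.0517 -0.0237] L [-0.1254  0.2047]
tool in M [-0.0276 -0.0061] -0.0009369800575588783
post perp -0.019137469241882192
[-0.051  -0.0778] [-0.0575  0.1321]
```

Emit:
drive_tool --pt "0 0.4 0 0 0 0 0" --pt "0 0.7 0 0 0 0 0" --pt "0 0.9 0 0 0 0 0" --pt "0 0.9 0 0 0 0 0" --pt "0 0.4 0 0 0 0 0" --pt "0 -1.5 0 0 0 0 0" --pt "0 -4 0 0 0 0 0" --pt "0 -5 0 -4 0 0 0" --pt "0 -5 0 -9 0 0 0" --pt "200 -5 -5 -12 0 0 0" --pt "255 -5 -10 -12 0 0 0" --pt "255 -5 -15 -12 0 0 0" --pt "255 -2 -17 -12 0 0 0" --pt "255 -2 -17 -12 0 0 0" --pt "255 -2 -17 -12 0 0 0"

```text
t: 5.35
tcp_pos: [0.5018, 0.3096, 0.1265]
tool_rot: [0.996, 0.093, 0.001, -0.0]
force: [-0.1, -0.4, -0.0]
finger_gap: 0.003
```

```bash
python3 - <<'E'
from h import *
import cv2
p,a,s=tool();z=np.load("pose.npz");M=z["M"];B=z["B"]
print(s["t"],p,a,inv(M,p[:2]))
d=manip.snapshot("top")[195:305,222:402,::-1]
cv2.imwrite("pics/p4.png",cv2.resize(d,(720,440),interpolation=cv2.INTER_CUBIC))
E
```

```text
5.35 [0.5018 0.3096 0.1265] 0.18641503966783474 [-0.0425  0.164 ]
```

View pics/p4.png

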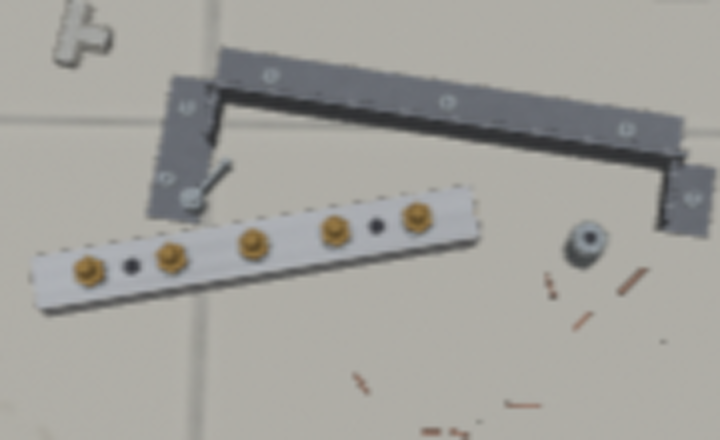

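The bar is clear in this view (crop 4x, offset (222,195)): corners at (33,257), (475,186), (479,237), (43,307), outlets from (88,270) to (418,216).

```bash
cat >> h.py <<'E'
def fittop(corn,outs,off=(222,195),k=4):
    T=lambda u,v,z:ray("top",(off[0]+u/k,off[1]+v/k),z)
    loc=[(.015,.12),(.015,-.12),(-.015,-.12),(-.015,.12)]
    return fit(loc*bool(corn)+[(0,y) for y in YS[::-1]],[T(*c,.03) for c in corn]+[T(*c,.054) for c in outs])
def rep(B,M):
    th=M[2]-B[2];n=np.array([np.cos(th),np.sin(th)]);print("M",M,"inB",inv(B,M[:2]),"th",th,"R",inv(B,w(M,(0,-.12))),"L",inv(B,w(M,(0,.12))),"postperp",(np.array([-.052,-.085])-inv(B,M[:2]))@n)
E
python3 - <<'E'
from h import *
B=np.load("pose.npz")["B"]
M,r=fittop([(33,257),(475,186),(479,237),(43,307)],[(88,270),(171,256),(254,243),(336,230),(418,216)])
print(r);rep(B,M);np.savez("pose.npz",B=B,M=M)
p,a,s=tool();print("tool in M",inv(M,p[:2]),a-M[2])
a=M[2]
go(w(M,(0,.12+.033)),.127,a)
print("cutter in M",inv(M,ray("top",(176,263),.01)),"ring",inv(M,ray("top",(185,215),.01)))
E
```

```text
[[-0.1612  0.8808]
 [-0.0051  0.1888]
 [-1.8077 -2.807 ]
 [-2.8987  2.3732]
 [ 1.3498 -1.0407]
 [ 0.9052 -0.4895]
 [ 0.9771  0.1357]
 [ 1.0518  0.2862]
 [ 0.5888  0.4725]]
M [0.5809 0.1535 0.1835] inB [-0.0814  0.0886] th 0.3092398156337769 R [-0.0449 -0.0257] L [-0.1179  0.2029] postperp -0.024831953829168592
tool in M [-0.0504  0.1669] 0.0017328370811992566
cm [ 5.0338  1.4016 -0.0776] rz 0.0017328370811993121 from [0.5009 0.3085 0.1262] 0.18519415489598084
cutter in M [0.0299 0.2412] ring [0.1346 0.2105]
```

Emit:
drive_tool --pt "255 3 0.7 0 0 0 0" --pt "255 5 0.7 0 0 0 0" --pt "255 5 1.0 5 0 0 0" --pt "255 5 1.0 9 0 0 0" --pt "255 5 1.0 11.8 0 0 0" --pt "255 5 1.0 11.8 0 0 0" --pt "255 5 1.9 11.8 0 0 0" --pt "255 5 2.5 11.8 0 0 0" --pt "255 5 3.0 11.8 0 0 0" --pt "255 5.02 3.5 11.8 0 0 0" --pt "255 5.05 4.0 11.8 0 0 0" --pt "255 5.08 4.5 11.8 0 0 0" --pt "255 5.11 5.0 11.8 0 0 0" --pt "255 5.14 5.5 11.8 0 0 0" --pt "255 5.17 6.0 11.8 0 0 0" --pt "255 5.2 6.5 11.8 0 0 0" --pt "255 5.23 7.0 11.8 0 0 0" --pt "255 5.26 7.4 11.8 0 0 0" --pt "255 5.28 7.7 11.8 0 0 0" --pt "255 5.28 7.7 11.8 0 0 0"

```text
t: 7.4
tcp_pos: [0.5682, 0.2439, 0.0103]
tool_rot: [0.996, 0.092, 0.002, -0.001]
force: [-0.6, 4.7, 3.8]
finger_gap: -0.001
```

```bash
python3 - <<'E'
from h import *
import cv2
p,a,s=tool();z=np.load("pose.npz");M=z["M"];B=z["B"]
print(s["t"],p,a,inv(M,p[:2]),s["force"])
d=manip.snapshot("side")[190:340,250:450,::-1]
t=manip.snapshot("top")[195:305,222:402,::-1]
cv2.imwrite("pics/p5.png",np.hstack([cv2.resize(d,(400,300),interpolation=cv2.INTER_CUBIC),cv2.resize(t,(400,244),interpolation=cv2.INTER_CUBIC)[:, :] if 0 else cv2.resize(t,(400,300),interpolation=cv2.INTER_CUBIC)]))
E
```

```text
7.4 [0.5682 0.2439 0.0103] 0.18402083319916154 [0.004  0.0912] [-0.58    4.7035  3.7983]
```

View pics/p5.png

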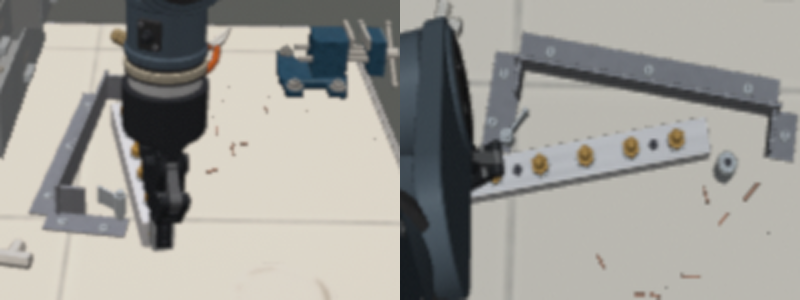

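The bar slides straight. In the right half (2.22x by 2.73x), outlets 2 to 5 are at (540,163), (585,155), (630,147), (676,138), its right end is at x≈709, and the post is at (727,163).

```bash
python3 - <<'E'
from h import *
z=np.load("pose.npz");B=z["B"]
T=lambda u,v,h:ray("top",(222+(u-400)/(400/180),195+v/(300/110)),h)
M,r=fit([(0,y) for y in YS[::-1][1:]]+[(.015,-.12),(-.015,-.12)],[T(*c,.054) for c in [(540,163),(585,155),(630,147),(676,138)]]+[T(708,118,.03),T(710,155,.03)])
print(r);rep(B,M);print(inv(B,T(727,161,.044)))
p,a,s=tool();print("tool in M",inv(M,p[:2]),a-M[2])
E
```

```text
[[-0.2635  0.4149]
 [ 0.19    0.0287]
 [ 0.6376 -0.3232]
 [ 0.2817  0.2869]
 [-0.4203  1.4135]
 [-0.4256 -1.8207]]
M [0.5893 0.1126 0.1764] inB [-0.068   0.0491] th 0.30221744863719513 R [-0.0323 -0.0655] L [-0.1037  0.1636] postperp -0.024650304072504438
[-0.0514 -0.0836]
tool in M [0.0023 0.1329] 0.007926930078324707
```

Emit:
drive_tool --pt "255 0.04 0.4 0 0 0 0" --pt "255 0.08 0.8 0 0 0 0" --pt "255 0.12 1.2 0 0 0 0" --pt "255 0.16 1.6 0 0 0 0" --pt "255 0.18 2.0 0 0 0 0" --pt "255 0.2 2.4 0 0 0 0" --pt "255 0.2 2.8 0 0 0 0" --pt "255 0.2 3.2 0 0 0 0" --pt "255 0.2 3.6 0 0 0 0" --pt "255 0.2 3.9 0 0 0 0" --pt "255 0.2 4.2 0 0 0 0" --pt "255 0.2 4.2 0 0 0 0"

```text
t: 8.7
tcp_pos: [0.5775, 0.2028, 0.0098]
tool_rot: [0.996, 0.092, 0.001, -0.001]
force: [-0.8, 5.4, 4.9]
finger_gap: 0.001
```

```bash
python3 - <<'E'
from h import *
import cv2
p,a,s=tool();z=np.load("pose.npz");B=z["B"]
print(s["t"],p,a,inv(B,p[:2]),s["force"])
t=manip.snapshot("top")[195:305,222:422,::-1]
cv2.imwrite("pics/p6.png",cv2.resize(t,(800,440),interpolation=cv2.INTER_CUBIC))
E
```

```text
8.7 [0.5775 0.2028 0.0098] 0.18421383735627722 [-0.091   0.1371] [-0.7513  5.443   4.8639]
```

View pics/p6.png

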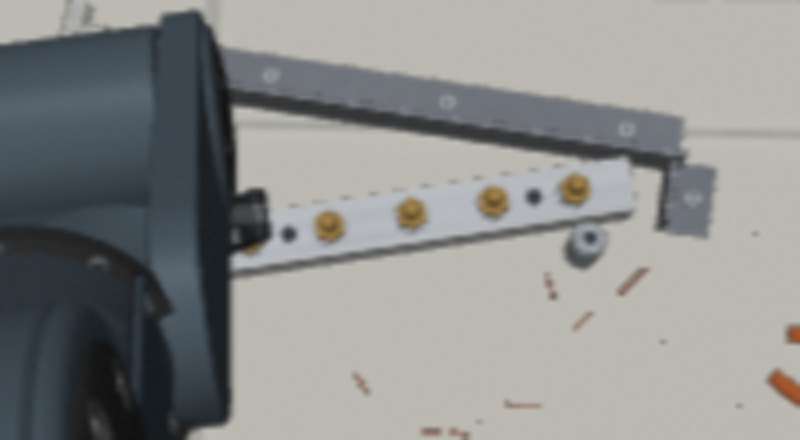

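The right end is now in behind the post. Outlets are at (329,225), (411,212), (493,200), (576,187), and the right corners at (628,158) and (633,211).

```bash
python3 - <<'E'
from h import *
z=np.load("pose.npz");B=z["B"]
T=lambda u,v,h:ray("top",(222+u/4,195+v/4),h)
M,r=fit([(0,y) for y in YS[::-1][1:]]+[(.015,-.12),(-.015,-.12)],[T(*c,.054) for c in [(329,225),(411,212),(493,200),(576,187)]]+[T(628,158,.03),T(633,211,.03)])
print(r);rep(B,M);np.savez("pose.npz",B=B,M=M)
p,a,s=tool();print("tool in M",inv(M,p[:2]),a-M[2])
print("R in B via tool",inv(B,p[:2])-np.array([np.sin(-.31),np.cos(.31)])*.253)
E
```

```text
[[-0.0831 -0.1138]
 [-0.0668  0.0991]
 [ 0.472   0.3635]
 [ 0.4618  1.1833]
 [-0.0935  0.6836]
 [-0.6903 -2.2157]]
M [0.598  0.0723 0.1824] inB [-0.0543  0.0102] th 0.30820411259467734 R [-0.0179 -0.1042] L [-0.0907  0.1245] postperp -0.02670337197267071
tool in M [0.0035 0.1321] 0.001971175193155955
R in B via tool [-0.0138 -0.1038]
```

Emit:
drive_tool --pt "255 0 0.3 0 0 0 0" --pt "255 0 0.6 0 0 0 0" --pt "255 -0.05 0.9 0 0 0 0" --pt "255 -0.1 1.2 0 0 0 0" --pt "255 -0.1 1.3 0 0 0 0" --pt "255 -0.1 1.3 0 0 0 0"

```text
t: 9.35
tcp_pos: [0.5788, 0.19, 0.0097]
tool_rot: [0.996, 0.092, 0.001, -0.001]
force: [-0.7, 6.9, 4.8]
finger_gap: -0.001
```

```bash
python3 - <<'E'
from h import *
import cv2
p,a,s=tool();z=np.load("pose.npz");B=z["B"]
print(s["t"],p,a,inv(B,p[:2]),s["force"])
t=manip.snapshot("top")[195:305,222:422,::-1]
cv2.imwrite("pics/p7.png",cv2.resize(t,(800,440),interpolation=cv2.INTER_CUBIC))
E
```

```text
9.35 [0.5788 0.19   0.0097] 0.1840562651045941 [-0.0881  0.1246] [-0.6531  6.8737  4.8145]
```

View pics/p7.png

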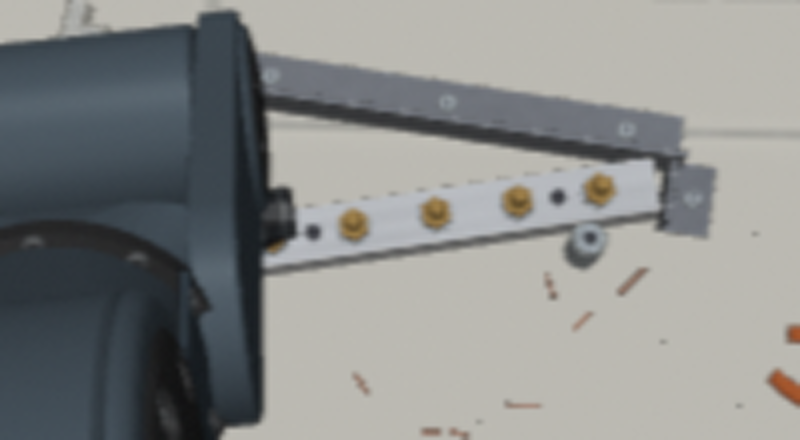

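The right end is at (660,190), almost against the cheek (about 1 to 2 mm gap). One more small push, then I'll retreat and look.

Emit:
drive_tool --pt "255 0 0.2 0 0 0 0" --pt "255 0 0.35 0 0 0 0" --pt "255 0 0.35 0 0 0 0"

```text
t: 9.7
tcp_pos: [0.579, 0.1888, 0.0098]
tool_rot: [0.996, 0.091, 0.001, -0.002]
force: [-2.1, 13.8, 4.5]
finger_gap: -0.002
```

Emit:
drive_tool --pt "255 0 -0.5 0 0 0 0" --pt "255 0 -2 0 0 0 0" --pt "255 0 -3 -4 0 0 0" --pt "255 0 -3 -9 0 0 0" --pt "255 -4 -3 -12 0 0 0" --pt "255 -9 -2 -12 0 0 0" --pt "255 -12 0 -12 0 0 0" --pt "255 -12 0 -12 0 0 0" --pt "255 -12 0 -12 0 0 0"

```text
t: 10.6
tcp_pos: [0.4607, 0.1631, 0.1286]
tool_rot: [0.996, 0.092, 0.0, 0.0]
force: [0.2, 0.8, 1.2]
finger_gap: 0.0
```

```bash
python3 - <<'E'
from h import *
import cv2
p,a,s=tool();z=np.load("pose.npz");B=z["B"]
print(s["t"],p,a,inv(B,p[:2]),s["force"])
t=manip.snapshot("top")[195:305,222:422,::-1]
cv2.imwrite("pics/p8.png",cv2.resize(t,(800,440),interpolation=cv2.INTER_CUBIC))
E
```

```text
10.6 [0.4607 0.1631 0.1286] 0.1841325728566767 [-0.2018  0.083 ] [0.2269 0.833  1.2364]
```

View pics/p8.png

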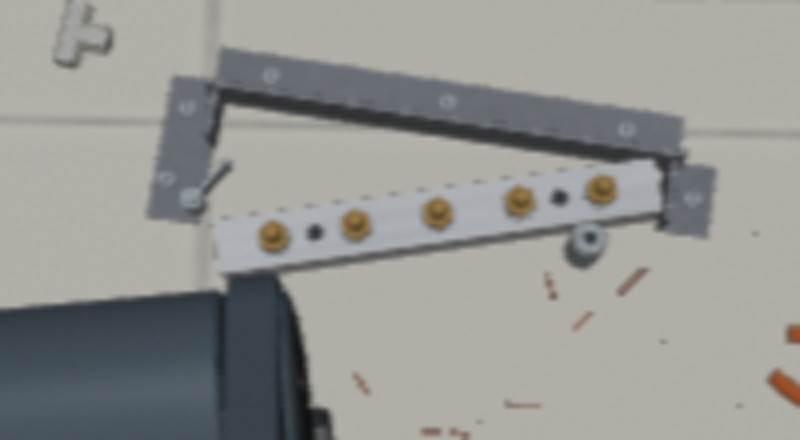

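The bar sits with its right end against the cheek at (660,190). Its left end at (215,245) is just clear of the catch pin at (191,198). Outlets run from (273,236) to (602,188). Next I'll compute the swing path.

```bash
python3 - <<'E'
from h import *
z=np.load("pose.npz");B=z["B"]
M,r=fittop([(215,222),(658,161),(661,212),(221,272)],[(273,236),(356,224),(437,212),(520,200),(602,188)])
print(r);rep(B,M);np.savez("pose.npz",B=B,M=M)
p,a,s=tool()
go(w(M,(-.045,.07)),.008,M[2])
# swing path, relative to start tool pose (standing at (-.045,.07), yaw M)
o=w(M,(-.045,.07));a0=M[2];c,sn=np.cos(a0),np.sin(a0)
for th in np.linspace(M[2]-B[2],0,12):
    R=np.array([-.015*np.cos(th),-.1215+.015*np.sin(th)]);ctr=R+.12*np.array([-np.sin(th),np.cos(th)])
    W=w(B,w([*ctr,th],(-.0275,.07)));d=W-o
    print(round(th,3),np.array([c*d[0]+sn*d[1],sn*d[0]-c*d[1]])*100,"rz",M[2]-B[2]-th)
E
```

```text
[[-0.1801  1.8383]
 [ 0.0746  1.4645]
 [-1.7207 -1.9606]
 [-2.8169  1.3247]
 [ 1.6321 -0.9777]
 [ 1.2788 -0.4277]
 [ 0.9414 -0.8817]
 [ 0.5758 -0.2593]
 [ 0.215  -0.1204]]
M [0.5993 0.0578 0.1613] inB [-0.0512 -0.0041] th 0.28706847293318194 R [-0.0172 -0.1192] L [-0.0851  0.111 ] postperp -0.023714419825791335
cm [ 7.2184  5.8023 12.0615] rz 0.02323041953635574 from [0.462  0.1634 0.1286] 0.1845203946505423
0.287 [ 2.0728 -0.1029] rz 0.0
0.261 [ 2.5487 -0.1351] rz 0.026097133903016545
0.235 [ 3.027  -0.1537] rz 0.05219426780603309
0.209 [ 3.5074 -0.1588] rz 0.07829140170904964
0.183 [ 3.9895 -0.1504] rz 0.10438853561206618
0.157 [ 4.4731 -0.1284] rz 0.1304856695150827
0.13 [ 4.9577 -0.0929] rz 0.15658280341809924
0.104 [ 5.4432 -0.044 ] rz 0.1826799373211158
0.078 [5.929  0.0184] rz 0.20877707122413233
0.052 [6.415  0.0943] rz 0.23487420512714888
0.026 [6.9007 0.1834] rz 0.2609713390301654
0.0 [7.3859 0.2859] rz 0.28706847293318194
```

Emit:
drive_tool --pt "255 3 3 0 0 0 0.023" --pt "255 7.2 5.8 0 0 0 0.023" --pt "255 7.2 5.8 0 0 0 0.023" --pt "255 7.2 5.8 4 0 0 0.023" --pt "255 7.2 5.8 8 0 0 0.023" --pt "255 7.2 5.8 12 0 0 0.023" --pt "255 7.2 5.8 12 0 0 0.023" --pt "255 7.2 5.8 12 0 0 0.023"

```text
t: 11.45
tcp_pos: [0.5425, 0.1199, 0.0078]
tool_rot: [0.997, 0.081, -0.001, -0.0]
force: [-0.2, 0.6, 1.3]
finger_gap: -0.001
```

Emit:
drive_tool --pt "255 0.6 0 0 0 0 0" --pt "255 1.2 0 0 0 0 0" --pt "255 1.6 -0.1 0 0 0 0" --pt "255 2.1 -0.1 0 0 0 0" --pt "255 2.5 -0.1 0 0 0 0.025" --pt "255 3.0 -0.15 0 0 0 0.05" --pt "255 3.5 -0.15 0 0 0 0.08" --pt "255 4.0 -0.15 0 0 0 0.105" --pt "255 4.4 -0.1 0 0 0 0.13" --pt "255 4.8 -0.1 0 0 0 0.15" --pt "255 5.2 -0.05 0 0 0 0.17" --pt "255 5.6 0 0 0 0 0.19" --pt "255 5.9 0 0 0 0 0.21" --pt "255 5.9 0 0 0 0 0.21"

```text
t: 12.85
tcp_pos: [0.5907, 0.1295, 0.0079]
tool_rot: [1.0, -0.024, -0.011, 0.0]
force: [-16.2, 0.3, 14.9]
finger_gap: 0.001
```

```bash
python3 - <<'E'
from h import *
import cv2
p,a,s=tool();z=np.load("pose.npz");B=z["B"]
print(s["t"],p,a-B[2],inv(B,p[:2]),s["force"])
t=manip.snapshot("top")[195:305,222:422,::-1];d=manip.snapshot("side")[190:310,260:360,::-1]
cv2.imwrite("pics/p9.png",np.hstack([cv2.resize(t,(500,275),interpolation=cv2.INTER_CUBIC),cv2.resize(d,(229,275),interpolation=cv2.INTER_CUBIC)]))
E
```

```text
12.85 [0.5907 0.1295 0.0079] 0.0771138496778446 [-0.0687  0.066 ] [-16.1578   0.3356  14.9095]
```

View pics/p9.png

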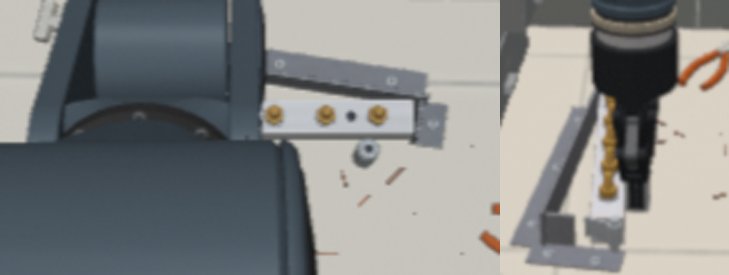

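The right half of the bar is between the post (368,150) and the back, and the left end is at the catch. I have few views left, so I'll measure the outlets numerically from here.

```bash
cat >> h.py <<'E'
import cv2
def blobs(n,box):
    x0,x1,y0,y1=box;im=manip.snapshot(n);h=cv2.cvtColor(im[y0:y1,x0:x1],cv2.COLOR_RGB2HSV)
    m=cv2.inRange(h,(8,130,70),(28,255,255));k,_,st,c=cv2.connectedComponentsWithStats(m)
    return [(c[i][0]+x0,c[i][1]+y0,st[i][4],st[i][1]+y0) for i in range(1,k) if st[i][4]>5]
E
python3 - <<'E'
from h import *
B=np.load("pose.npz")["B"]
for b in blobs("top",(222,400,190,310)): print("top",np.array(b),inv(B,ray("top",b[:2],.045)))
for b in blobs("side",(270,350,190,310)): print("side",np.array(b),inv(B,ray("side",(b[0],b[3]),.054)))
T=lambda u,v,h:inv(B,ray("top",(222+u/2.5,195+v/2.5),h))
print([T(*c,.054) for c in[(274,113),(326,113),(378,113)]],T(414,100,.03),T(414,133,.03))
E
```

```text
top [331.4737 240.3684  19.     238.    ] [-0.0342 -0.0014]
top [352.  240.5  18.  238. ] [-0.0281 -0.0442]
top [372.5263 240.6316  19.     238.    ] [-0.0221 -0.0869]
side [343.0227 220.1364  44.     214.    ] [-0.0894 -0.1697]
side [307.5909 256.526  154.     232.    ] [-0.0198 -0.0593]
[array([-0.0357, -0.0017]), array([-0.0294, -0.0446]), array([-0.023 , -0.0874])] [-0.0018 -0.1186] [-0.0304 -0.122 ]
```

Emit:
drive_tool --pt "255 0.2 0 -0.1 0 0 0.02" --pt "255 0.5 0.03 -0.2 0 0 0.03" --pt "255 0.8 0.06 -0.2 0 0 0.05" --pt "255 1.0 0.1 -0.2 0 0 0.06" --pt "255 1.0 0.1 -0.2 0 0 0.06"

```text
t: 13.55
tcp_pos: [0.5908, 0.13, 0.0081]
tool_rot: [0.998, -0.054, -0.021, 0.0]
force: [-30.0, 6.6, 16.9]
finger_gap: -0.001
```

```bash
cat > st.py <<'E'
from h import *
B=np.load("pose.npz")["B"]
p,a,s=tool();print(s["t"],p,"yaw",a-B[2],"inB",inv(B,p[:2]),s["force"])
P=[inv(B,ray("top",b[:2],.045)) for b in blobs("top",(222,400,190,310))]
print(P);P=np.array([q for q in P if abs(q[1])<.1 and q[0]>-.1])
k=np.polyfit(P[:,1],P[:,0],1);print("th",-k[0],"x(y=0)",k[1])
E
python3 st.py
```

```text
13.55 [0.5908 0.13   0.0081] yaw 0.017235191032353075 inB [-0.0687  0.0665] [-30.0491   6.6372  16.9335]
[array([-0.034 , -0.0012]), array([-0.0273, -0.0436]), array([-0.021 , -0.0869])]
th 0.1519539824050496 x(y=0) -0.03409306803770549
```

The push stalls at 30 N. I'll save a side crop in this state, back off, and combine it with clear views in one picture.

```bash
python3 - <<'E'
from h import *
cv2.imwrite("pics/sA.png",manip.snapshot("side")[:,:,::-1])
E
```

Emit:
drive_tool --pt "255 -1.0 0 0 0 0 0" --pt "255 -3 0 0 0 0 0" --pt "255 -4 0 -4 0 0 0" --pt "255 -6 0 -9 0 0 0" --pt "255 -11 0 -12 0 0 0" --pt "255 -13 0 -12 0 0 0" --pt "255 -13 0 -12 0 0 0"

```text
t: 14.35
tcp_pos: [0.4775, 0.1421, 0.1317]
tool_rot: [0.999, -0.054, -0.001, 0.0]
force: [-0.6, 0.1, -0.2]
finger_gap: 0.005
```

```bash
python3 st.py; python3 - <<'E'
from h import *
t=manip.snapshot("top")[:,:,::-1];s=manip.snapshot("side")[:,:,::-1]
cv2.imwrite("pics/tB.png",t);cv2.imwrite("pics/sB.png",s);A=cv2.imread("pics/sA.png")
r=lambda i,W,H:cv2.resize(i,(W,H),interpolation=cv2.INTER_CUBIC)
print(t.shape)
top=r(t[205:265,250:410],800,300)
L=r(A[260:320,280:360],400,300);Rr=r(s[260:320,280:360],400,300)
cv2.imwrite("pics/p10.png",np.vstack([top,np.hstack([L,Rr])]))
E
```

```text
14.35 [0.4775 0.1421 0.1317] yaw 0.017791425152316034 inB [-0.1825  0.0643] [-0.5644  0.0534 -0.1814]
[array([-0.047 ,  0.0853]), array([-0.0406,  0.0423]), array([-0.0342, -0.0014]), array([-0.0276, -0.0442]), array([-0.021 , -0.0869])]
th 0.15103705270624235 x(y=0) -0.034225348314135096
(480, 640, 3)
```

View pics/p10.png

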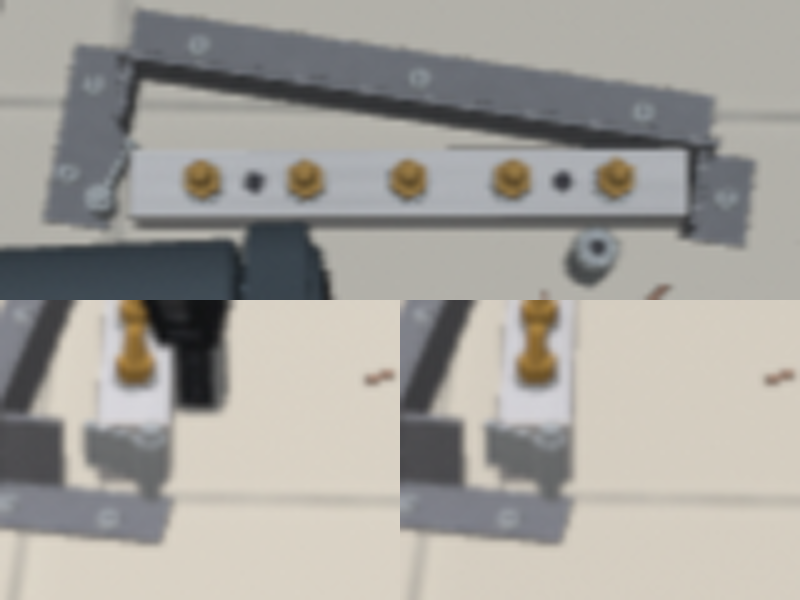

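The clear top view (5x, offset (250,205)) shows the bar's left-back corner at (132,148) pressing on the catch strip, whose tip is at about (130,143). The right end touches the cheek at (690,180), and nothing else is in the way. The lower crops show the bar end behind the strip. So the stall looks like friction and down-load from the arm plus the catch. I'll push nearer the left end, a little higher up, and unload z.

```bash
python3 - <<'E'
from h import *
B=np.load("pose.npz")["B"]
T=lambda u,v,h:inv(B,ray("top",(250+u/5,205+v/5),h))
M,r=fittop([(132,149),(686,150),(690,215),(135,217)],[(202,176),(305,176),(408,176),(511,176),(615,176)],(250,205),5)
print(r);rep(B,M);np.savez("pose.npz",B=B,M=M)
print("corner",T(132,149,.03),inv(B,w(M,(.015,.12))),"cheek front",T(121,140,.034),"tip",T(132,143,.03),"pin",T(97,195,.036))
go(w(M,(-.045,.088)),.013,M[2])
o=w(M,(-.045,.088));a0=M[2];c,sn=np.cos(a0),np.sin(a0);t0=M[2]-B[2]
for th in np.linspace(t0,0,7):
    R=np.array([-.015*np.cos(th),-.1215+.015*np.sin(th)]);ctr=R+.12*np.array([-np.sin(th),np.cos(th)])
    W=w(B,w([*ctr,th],(-.0265,.088)));d=W-o
    print(round(th,3),np.array([c*d[0]+sn*d[1],sn*d[0]-c*d[1]])*100,"rz",t0-th)
E
```

```text
[[-1.1638  1.0806]
 [-0.3228 -0.8456]
 [-1.9539 -0.02  ]
 [-1.3629  2.919 ]
 [ 0.8552 -0.7851]
 [ 0.9072 -0.6694]
 [ 0.9608 -0.632 ]
 [ 1.016  -0.6726]
 [ 1.0642 -0.3751]]
M [0.6159 0.0576 0.022 ] inB [-0.0347 -0.0022] th 0.14780183409507475 R [-0.017  -0.1209] L [-0.0523  0.1165] postperp -0.029353459576611708
corner [-0.0362  0.1178] [-0.0375  0.1187] cheek front [-0.0338  0.1226] tip [-0.0336  0.1182] pin [-0.0594  0.1284]
cm [ 8.503  -1.2297 11.7637] rz -0.13083229147812547 from [0.4831 0.1416 0.1306] -0.10880895520204599
0.148 [ 2.0855 -0.1249] rz 0.0
0.123 [ 2.5883 -0.1484] rz 0.024633639015845796
0.099 [ 3.0933 -0.159 ] rz 0.04926727803169159
0.074 [ 3.6001 -0.1566] rz 0.07390091704753737
0.049 [ 4.1085 -0.1414] rz 0.09853455606338317
0.025 [ 4.6182 -0.1133] rz 0.12316819507922896
0.0 [ 5.1288 -0.0723] rz 0.14780183409507475
```

Emit:
drive_tool --pt "255 3 -1.2 0 0 0 -0.13" --pt "255 7 -1.2 0 0 0 -0.13" --pt "255 8.5 -1.2 2 0 0 -0.13" --pt "255 8.5 -1.2 6 0 0 -0.13" --pt "255 8.5 -1.2 10 0 0 -0.13" --pt "255 8.5 -1.2 11.8 0 0 -0.13" --pt "255 8.5 -1.2 11.8 0 0 -0.13" --pt "255 8.5 -1.2 11.8 0 0 -0.13"

```text
t: 15.3
tcp_pos: [0.5682, 0.1441, 0.0116]
tool_rot: [1.0, 0.011, 0.0, 0.0]
force: [-0.0, 0.8, 0.7]
finger_gap: -0.002
```

Emit:
drive_tool --pt "255 0.7 0 0 0 0 0" --pt "255 1.2 -0.05 0 0 0 0" --pt "255 1.6 -0.1 0 0 0 0" --pt "255 1.9 -0.1 -0.05 0 0 0" --pt "255 2.2 -0.1 -0.1 0 0 0.01" --pt "255 2.5 -0.1 -0.2 0 0 0.02" --pt "255 2.8 -0.1 -0.3 0 0 0.03"

```text
t: 16.0
tcp_pos: [0.5906, 0.146, 0.0143]
tool_rot: [1.0, -0.004, -0.005, 0.0]
force: [-7.6, 0.9, -1.0]
finger_gap: 0.0
```

Emit:
drive_tool --pt "255 0.3 0 -0.05 0 0 0.015" --pt "255 0.6 0 -0.1 0 0 0.03" --pt "255 0.9 0 -0.15 0 0 0.045" --pt "255 0.9 0 -0.15 0 0 0.045"

```text
t: 16.4
tcp_pos: [0.5907, 0.1466, 0.0144]
tool_rot: [1.0, -0.026, -0.014, 0.001]
force: [-17.5, 1.0, 5.5]
finger_gap: -0.001
```

```bash
python3 st.py
```

```text
16.4 [0.5907 0.1466 0.0144] yaw 0.07279012879171144 inB [-0.0708  0.0829] [-17.5108   1.0269   5.5448]
[array([-0.0342, -0.0014]), array([-0.0273, -0.0442]), array([-0.021 , -0.0869])]
th 0.15429905274150882 x(y=0) -0.034297960123656435
```

```bash
python3 - <<'E'
from h import *
p,a,s=tool();B=np.load("pose.npz")["B"]
print(s["force"],s["ft_torque"],s["tau"],s["q"])
for v in (140,144,148):
  print([inv(B,ray("top",(222+u/4,195+v/4),h)) for u in (210,) for h in(0,.034)])
print("drawer corner",[ray("top",(319,190),h) for h in(.05,.15,.25)],[ray("top",(319,150),h) for h in(.2,.3)])
im=cv2.imread("pics/tB.png",0)[225:258,262:292];print("\n".join(" ".join(f"{v//3:2d}" for v in r) for r in im))
E
```

```text
[-17.0163   2.385    5.6334] [0.3482 2.8073 0.0608] [ -3.7412 -48.8966 -20.0258  -0.5112  -4.7123   0.0987] [0.0592 0.8147 1.5892 0.0016 0.7661 1.6815]
[array([-0.0198,  0.1279]), array([-0.0272,  0.123 ])]
[array([-0.0221,  0.1275]), array([-0.0294,  0.1227])]
[array([-0.0243,  0.1272]), array([-0.0315,  0.1223])]
drawer corner [array([0.7253, 0.087 ]), array([0.692 , 0.0858]), array([0.6587, 0.0845])] [array([0.7514, 0.0868]), array([0.7079, 0.0854])]
45 38 36 35 36 36 36 36 36 35 35 36 36 27 21 42 51 52 53 53 53 53 53 53 53 53 53 53 54 54
46 38 36 36 36 36 36 36 36 36 35 35 32 22 21 43 51 52 52 53 53 52 53 52 52 51 51 51 52 52
49 39 36 36 36 36 36 36 36 36 34 34 29 20 27 47 56 57 56 57 57 57 56 56 56 56 56 56 56 56
47 38 36 36 36 36 36 36 36 35 32 29 23 19 33 51 58 59 59 59 59 59 59 59 59 59 59 59 59 59
44 37 36 36 36 36 36 36 36 36 35 27 19 20 39 54 58 59 59 59 59 59 59 59 59 59 59 59 59 59
43 37 36 35 35 36 35 36 36 36 35 30 22 21 41 55 58 59 59 59 59 59 58 59 59 59 59 59 59 59
39 36 35 36 36 36 35 35 35 36 35 34 28 28 48 58 59 58 58 59 58 58 58 58 58 58 58 58 58 58
39 36 36 36 
[... 1627 characters left out ...]
2 41 38 39 47 52 54 56 51 43 37 35 35 35 35 35 35 35 35 35 35 35 35 35
58 58 57 57 57 57 57 56 50 50 52 52 54 57 58 57 56 56 56 56 56 56 56 56 56 56 56 56 56 56
58 58 58 58 58 58 58 57 55 53 52 50 52 55 56 56 56 56 55 55 55 55 55 55 54 54 54 54 54 54
55 55 55 54 55 54 50 46 45 43 42 37 36 37 38 38 38 38 34 31 31 31 31 28 26 26 26 25 26 25
28 26 26 26 26 26 24 23 22 22 22 21 20 21 21 21 21 21 20 19 19 19 19 19 18 18 18 18 18 19
19 18 18 18 18 18 18 18 19 19 19 19 19 19 19 19 19 19 19 19 19 19 19 19 19 19 19 19 19 19
19 19 19 19 19 19 19 19 20 19 19 20 20 19 20 20 20 19 20 20 20 20 20 20 20 20 20 20 20 20
20 20 20 20 20 20 20 20 20 20 20 20 20 20 21 20 20 20 21 20 20 20 21 20 20 20 21 21 21 20
```

The wrench data put the contact at the fingertips, and the bar's corner sits on the round catch tip. So it's stuck by friction on the tip. I'll push harder, with a slight sideways wiggle.

Emit:
drive_tool --pt "255 0.4 0.3 -0.1 0 0 0" --pt "255 0.8 0.6 -0.2 0 0 0" --pt "255 1.2 0.3 -0.3 0 0 0" --pt "255 1.5 -0.3 -0.4 0 0 0" --pt "255 1.5 -0.6 -0.4 0 0 0" --pt "255 1.5 0 -0.4 0 0 0"

```text
t: 17.05
tcp_pos: [0.6201, 0.1464, 0.0212]
tool_rot: [1.0, -0.026, 0.001, -0.001]
force: [-2.1, 1.4, -0.4]
finger_gap: -0.001
```

```bash
python3 st.py
```

```text
17.05 [0.6201 0.1464 0.0212] yaw 0.07343571909146135 inB [-0.0417  0.0865] [-2.1283  1.4229 -0.3511]
[array([-0.0181, -0.0019]), array([-0.018 , -0.0456]), array([-0.0174, -0.0887])]
th 0.007993344456001262 x(y=0) -0.018229209744653634
```

The catch gave way: the bar now reads 0.008 rad, x ≈ -18 mm. I'll back off, open the gripper and do a squaring push at the middle.

Emit:
drive_tool --pt "255 -1 0 0 0 0 0" --pt "255 -4 0 0 0 0 0" --pt "255 -5 0 -4 0 0 0" --pt "255 -8 0 -9 0 0 0" --pt "255 -12 0 -11 0 0 0" --pt "120 -16 0 -11 0 0 0" --pt "50 -16 0 -11 0 0 0" --pt "50 -16 0 -11 0 0 0" --pt "50 -16 0 -11 0 0 0"

```text
t: 18.0
tcp_pos: [0.4613, 0.1535, 0.1313]
tool_rot: [1.0, -0.027, 0.002, -0.0]
force: [0.2, 0.2, -0.2]
finger_gap: 0.678
```

```bash
python3 st.py; python3 - <<'E'
from h import *
B=np.load("pose.npz")["B"]
go(w(B,(-.065,.02)),.008,B[2])
t=manip.snapshot("top");cv2.imwrite("pics/tC.png",t[:,:,::-1])
im=cv2.cvtColor(t,cv2.COLOR_RGB2GRAY)[225:252,262:292];print("\n".join(" ".join(f"{v//3:2d}" for v in r) for r in im))
b=np.array(B);print("shut tip px",proj("top",[*w(B,(-.038,.1135)),.03]),"bar LF corner",proj("top",[*w(B,(-.03,.12)),.03]))
E
```

```text
18.0 [0.4613 0.1535 0.1313] yaw 0.07226132954752716 inB [-0.2001  0.0736] [ 0.2112  0.2011 -0.2177]
[array([-0.0179,  0.0852]), array([-0.0183,  0.0415]), array([-0.018 , -0.0016]), array([-0.0183, -0.0455]), array([-0.0181, -0.0891])]
th -0.0008997292382762498 x(y=0) -0.018133364606171383
cm [13.08    6.3188 12.3003] rz 0.07214320931106033 from [0.4613 0.1535 0.131 ] -0.05363528850793501
45 38 36 35 35 35 35 35 35 35 35 35 36 27 20 41 54 58 59 59 58 58 58 58 59 58 55 46 41 40
46 38 36 36 35 36 36 35 35 35 35 35 31 22 20 35 51 58 59 59 59 58 58 58 58 58 53 43 36 37
48 39 36 36 35 36 36 36 36 35 34 34 28 20 24 38 53 58 59 59 59 59 59 59 59 58 51 40 30 28
47 38 36 36 35 35 36 36 35 35 32 29 23 19 32 44 54 58 59 59 59 59 59 59 59 58 50 41 34 28
44 37 36 36 35 35 36 36 36 35 34 27 19 20 38 49 55 58 58 58 59 59 59 59 59 58 48 37 36 36
43 36 35 36 35 35 35 35 35 35 35 30 22 21 40 52 57 58 58 58 58 58 58 58 58 58 52 44 38 36
39 36 35 35 35 35 35 35 35 35 35 34 28 28 47 57 58 58 58 58 58 58 58 58 58 58 57 54 46 38
39 36 35 35 35 35 35 35 35 35 35 34 34 42 53 56 55 55 56 57 58 58 58 58 58 58 
[... 1087 characters left out ...]
7 58
35 35 35 35 37 44 46 44 41 41 35 39 50 56 58 58 58 58 57 58 58 58 57 57 58 58 58 57 57 58
35 35 35 35 36 40 44 43 43 39 30 35 48 56 58 58 58 57 57 57 57 57 58 57 57 57 57 58 57 57
35 35 35 35 35 36 32 30 28 26 26 39 50 56 58 58 58 58 57 57 58 57 57 57 57 57 57 58 57 57
35 35 35 36 36 35 33 30 27 27 35 46 53 56 58 58 58 58 57 57 58 57 57 58 57 57 58 57 58 57
40 40 39 38 37 36 36 35 35 36 46 51 54 56 58 58 58 58 57 57 57 58 57 57 58 57 57 57 58 57
56 55 50 48 45 41 41 41 38 38 47 51 53 57 58 58 58 58 57 57 57 57 57 58 58 57 57 57 58 57
58 57 57 57 57 56 56 56 50 49 52 51 53 57 58 58 58 57 57 57 57 58 57 57 57 58 57 57 57 57
shut tip px [278.2241 235.8914] bar LF corner [275.8681 231.88  ]
```

The bar is square (0.001 rad) and the catch tip appears back at its shut pixel (278,236). I'll do one gentle squaring push to seat it flush.

Emit:
drive_tool --pt "50 4 3 0 0 0 0.072" --pt "50 8.5 6.3 0 0 0 0.072" --pt "50 13 6.3 0 0 0 0.072" --pt "50 13 6.3 4 0 0 0.072" --pt "50 13 6.3 8 0 0 0.072" --pt "50 13 6.3 12 0 0 0.072" --pt "50 13 6.3 12.2 0 0 0.072" --pt "50 13 6.3 12.2 0 0 0.072"

```text
t: 18.9
tcp_pos: [0.5856, 0.0835, 0.0078]
tool_rot: [0.998, -0.063, -0.001, 0.0]
force: [0.1, -0.6, 1.3]
finger_gap: 0.802
```

Emit:
drive_tool --pt "50 0.6 0 0 0 0 0" --pt "50 1.2 0 0 0 0 0" --pt "50 1.6 0 0 0 0 0" --pt "50 2.0 0 0 0 0 0" --pt "50 2.3 0 -0.05 0 0 0" --pt "50 2.6 0 -0.1 0 0 0" --pt "50 2.9 0 -0.15 0 0 0" --pt "50 3.2 0 -0.2 0 0 0" --pt "50 3.2 0 -0.2 0 0 0"

```text
t: 19.8
tcp_pos: [0.614, 0.0803, 0.0102]
tool_rot: [0.998, -0.063, -0.004, -0.0]
force: [-4.1, 1.1, 3.4]
finger_gap: 0.807
```

Emit:
drive_tool --pt "50 0.4 0 -0.1 0 0 0" --pt "50 0.8 0 -0.2 0 0 0" --pt "50 1.0 0 -0.2 0 0 0" --pt "50 1.0 0 -0.2 0 0 0"

```text
t: 20.2
tcp_pos: [0.614, 0.0803, 0.0103]
tool_rot: [0.998, -0.064, -0.015, -0.001]
force: [-17.6, 2.5, 6.7]
finger_gap: 0.808
```

Emit:
drive_tool --pt "50 -1.5 0 0 0 0 0" --pt "50 -4 0 0 0 0 0" --pt "50 -6 0 -4 0 0 0" --pt "50 -9 0 -9 0 0 0" --pt "50 -14 0 -12 0 0 0" --pt "50 -17 0 -12 0 0 0" --pt "50 -17 0 -12 0 0 0" --pt "50 -17 0 -12 0 0 0"

```text
t: 21.0
tcp_pos: [0.4585, 0.0999, 0.1335]
tool_rot: [0.998, -0.062, 0.001, 0.0]
force: [0.2, -0.7, -0.2]
finger_gap: 0.8
```

```bash
python3 st.py; python3 - <<'E'
from h import *
t=manip.snapshot("top");cv2.imwrite("pics/tD.png",t[:,:,::-1])
a=cv2.imread("pics/top0.png",0);d=cv2.imread("pics/tD.png",0);c=cv2.imread("pics/tC.png",0)
f=lambda i:"\n".join(" ".join(f"{v//3:2d}" for v in r) for r in i[233:246,266:284])
print(f(a));print();print(f(d))
s=cv2.imread("pics/side0.png").astype(int);e=manip.snapshot("side")[:,:,::-1].astype(int)
# bystander change: template correlation in top view
for n,(x,y) in dict(coil=(184,219),cutter=(176,263),pliers=(450,293),union=(461,243),tee=(242,203),spanner=(157,306)).items():
    r=22 if n not in("pliers","spanner") else 38
    T=a[y-r:y+r,x-r:x+r];W=d[y-r-8:y+r+8,x-r-8:x+r+8];m=cv2.minMaxLoc(cv2.matchTemplate(W,T,cv2.TM_CCOEFF_NORMED));print(n,m[1],m[3][0]-8,m[3][1]-8)
E
```

```text
21.0 [0.4585 0.0999 0.1335] yaw 0.0011926396540154205 inB [-0.1961  0.02  ] [ 0.1506 -0.7169 -0.2052]
[array([-0.0151,  0.0852]), array([-0.0152,  0.042 ]), array([-0.0157, -0.0016]), array([-0.016 , -0.0454]), array([-0.0162, -0.0889])]
th -0.006713825088203653 x(y=0) -0.015638668521365855
32 32 32 31 31 31 31 31 33 43 51 52 52 52 52 52 52 52
32 32 32 32 31 31 31 31 34 44 50 50 48 49 51 52 52 52
32 32 32 32 32 32 31 32 38 46 47 43 41 40 47 51 52 52
31 32 32 32 32 32 32 32 37 45 46 37 28 32 45 51 52 52
31 31 31 32 32 32 32 34 42 46 40 28 24 31 45 51 52 52
32 31 32 31 31 32 32 33 41 39 29 24 34 45 51 52 52 52
33 32 32 32 32 32 32 34 38 30 23 33 45 51 52 52 52 52
31 31 32 32 32 31 35 39 32 24 33 45 51 52 52 52 52 52
31 32 33 34 33 32 36 31 23 33 45 51 52 52 52 51 52 52
32 35 40 42 42 42 33 23 29 43 51 52 52 52 52 52 52 52
33 41 44 44 44 43 32 29 41 49 52 52 52 52 52 52 52 52
34 41 44 44 42 39 34 39 47 50 52 52 52 52 52 52 52 52
33 39 41 40 37 37 32 35 45 50 52 52 52 52 52 52 52 52

35 35 35 34 34 34 34 34 36 47 55 55 43 33 30 30 29 29
35 35 35 35 35 34 34 35 38 49 55 54 48 42 40 39 36 33
35 35 35 35 35 35 34 36 41 50 51 48 44 42 49 54 54 52
34 35 35 35 35 35 35 35 41 50 51 41 31 35 50 56 57 56
34 34 34 35 35 35 35 37 46 51 44 31 26 35 49 56 57 57
35 34 35 35 35 35 35 37 44 43 32 26 37 49 55 56 57 57
36 35 35 35 35 35 35 37 41 33 26 37 50 56 57 57 57 57
34 35 35 35 35 35 38 43 35 26 36 50 56 57 57 57 57 57
34 35 36 37 37 35 40 34 26 36 50 56 57 57 57 57 57 57
35 38 43 46 47 46 36 26 32 48 56 57 57 57 57 57 57 57
36 41 47 48 49 47 36 31 45 54 57 57 57 57 57 57 57 57
37 44 48 48 46 42 37 43 51 55 57 57 57 57 57 57 57 57
36 43 45 44 40 41 35 38 49 55 57 57 57 57 57 57 57 57
coil 0.9996234774589539 0 0
cutter 0.9998480677604675 0 0
pliers 0.9994920492172241 0 0
union 0.9994280338287354 0 0
tee 0.9980260729789734 0 0
spanner 0.9997448325157166 0 0
```

The catch pixels match the starting shut picture exactly. The bar is at x ≈ -15.6 mm, about 0.007 rad off square, the bystanders haven't moved, and the robot is clear. Handing in.

```bash
python3 -c "
from station import manip
print(manip.sign_off())"
```

```text
the job is handed in; nothing more can be done
None
```

The manifold is home in its bracket with the catch shut in front of it, and I handed the job in at about 21 s. No verdict was reported, so what follows is from my own last checks.

**What I did**
1. I pushed the bar forward with the open fingers on its front face.
2. I pushed its left end with shut fingers until the right-hand end was behind the post and against the right cheek.
3. I swung the left-hand end in, then squared the bar with an open-finger push. That push met firm resistance at about 18 N, which I took as the back.

**Last checks**
- **Position:** the bar lies about 0.6 mm short of its nominal seat depth and about 2 mm to the right of centre. Camera accuracy is about 2 mm.
- **Squareness:** it is within 0.007 rad of square to the back.
- **Catch:** its pixels match the starting shut picture.
- **Tools and fittings:** none of the six moved (0 pixels shift).
- **Robot:** the gripper is about 13 cm above the bench and touching nothing.
- **Behind the post:** midway I measured the right end at x -18 mm, y -104 mm and the left end at x -91 mm (bracket frame), so that condition was met.

**What went wrong on the way:** the swing stalled twice with the bar's corner on the catch tip, at up to 30 N, well above the 2 to 5 N stated. The catch let go after a harder push with a slight sideways wiggle, and I did not see that peak force. I did not check the bar's tilt or height directly, but nothing in the pictures suggested it had lifted or tipped.

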